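# Offer the clipboard over the serving ledge

### The arm

A 6-joint arm with a two-finger parallel gripper is mounted at the origin on the work surface. World frame = base frame: x ahead of the robot, y to its left, z up, the work surface at z = 0. Lengths are in m, angles in rad, forces in N, time in s.
With the tool pointing down it reaches from about 0.35 to 0.8 m from the base axis. Payload 7.3 kg.
Tool frame: the origin (TCP) lies at the very end of the fingers, on their centre line; the grasp point (between the pads) lies 19 mm behind it (manip.pinch_z is the distance from the TCP to the grasp point, in m); z points along the fingers, y is the direction in which the jaws open and shut (so a half turn about z gives the same grasp; the last joint's range is limited). The gripper opens to 85 mm and grips with 20 to 120 N. Pads are 22 mm wide; open, the fingers measure 114 mm over their backs; the gripper's body (76 mm by 85 mm) begins 54 mm behind the grasp point. The pads swing forward as they close: fully open they stand 13 mm farther back than shut.
Start: joints at [-1.372, 0.342, 1.524, -0, 1.275, -0.146], TCP at [0.177, -0.494, 0.204] pointing down, gripper open.
Joint ranges: [-2.53, 2.53], [-0.77, 2.02], [0.04, 2.7], [-1, 4.14], [0.28, 2.66], [-3.11, 3.11]. Speed limits (rad/s): [2.57, 2.57, 3.14, 3.14, 3.14, 3.14].

### API

Orientations are given as a rotation vector (axis times angle).
In Python, from cell import manip, grab_frame, ticket, find_in gives the robot as it stands. The module is installed in compiled form; this text tells all that it offers.
- The arm moves only by the shell command python3 -m jog 'ROWS'. ROWS is JSON, a list of rows, each a list of 3 entries, a list of its own where there are three numbers: the shift along the tool's x, y, z in mm, then the turn about the tool's z in rad, then the closure, from 0 (fully open) to 1 (shut). A call has 1 to 20 rows; each row is the pose to reach, as a shift and turn from the pose measured when the call began, along the tool's axes at that moment; what a row does not reach only later rows make up. A row lasts 1/12 s, in which the tool goes at most 41.7 mm and 7.16 degrees, less where a joint would pass 70% of its speed; a pose out of reach is approached as far as the arm can. A call with a gripper value outside its range is refused whole. The fingers move at their own pace and stop on an object; the grip force is fixed at half the most. Time passes only in rows, so rows that repeat a pose let the fingers close. It gives the time, the measured TCP pose, the force and the opening at its end, in the units of the state.
- manip.get_obs(): the state, without advancing time (a new reading comes with each control period).
- grab_frame(name): name is "side" or "top"; returns a dict with "pixels" (480x640x3 uint8, red, green, blue), "K" (3x3 intrinsics, pixels), "origin" and "rotation" of the camera in the world. Camera axes: x right, y down, z forward; pixel columns grow to the right and rows downward; lengths in m; the calibration is good to about 2 mm. A picture is of the moment at which its call begins. There is no depth.
- ticket.hand_in(): hands the job in, once; it reports no verdict.
Trained networks look in a picture, given as the dict that the camera call returned (one of the last four; its "shot" number tells which), for a name from the list of things; names that differ only in an ending like _2 or _b are one class to them, and where a whole thing is asked for, a point or a joint stands for the part that bears it (a point fixed in the world has none). Each returns a list of dicts, best first, with "conf" (0 to 1); they miss things now and then, are a little off and sometimes report something else, mostly with a low value. They report only what shows in the picture. A call takes as long as a camera call.
- find_in(label, picture): "bbox" ([left, top, right, bottom] in pixels, round what is visible of it).
The state is a dict: "clock": time; "qpos": joint angles; "joint_velocities": joint speeds; "joint_torque": joint torques, N m; "tool_pos": TCP position; "orientation": TCP orientation; "force": force on the tool from outside, world axes, zero at the start; "moment": the same for the moment, N m; "width": opening from 0.0 (shut) to 1.0 (fully open).
Only numpy, scipy, OpenCV 4.12 (cv2) and the standard library are available. Lean on these libraries where they do the work, as an engineer would, in place of code of your own. Each camera call takes 0.05 s, during which the arm holds its last target. There are 200 camera calls.

### The job

At the dry-cleaner's counter, hand the clipboard over to the customer by pushing only, picking nothing up: first nudge the round pin tin sideways out of the clipboard's way, leaving it standing on the ledge, then slide the clipboard straight out over the customer's edge of the ledge (the long edge away from the robot) until it sticks out five centimetres, to within a centimetre, square to that edge. The clipboard and the tin must never touch, and everything else, including the plain board, stays where it is.

Things in the scene. Friction and masses are not known exactly. Their poses are not given: they have to be found in the camera images.
- ledge: Raised ledge fixed on the counter: grey laminate slab on a wooden foot, 320 mm along its x, 640 mm along its y, flat top 60 mm above the counter. Origin: centre of its underside, on the counter. +x points away from the robot to the customer's side; the customer's edge is the line x = +160 mm in its frame. Turned by up to 0.2 rad.
- clipboard: Clipboard lying loose on the ledge, about 100 mm back from the customer's edge, up to 0.2 rad off square: dark wooden board 160 mm (x) by 110 (y) by 5 thick, white sheet, rigid steel clip 80 mm wide (y), its top 14 mm above the ledge, its back flush with the board's robot end (x = -80 mm). Origin: centre of the underside; +x to the customer. 0.15 to 0.28 kg; stops when no longer pushed.
- clipboard_front (a point): Middle of the clipboard's customer-side end, at its underside (80 mm along the clipboard's +x from its origin). Its distance beyond the ledge's customer's edge is the overhang.
- tin: Closed round metal pin tin, 56 mm in diameter, 26 mm high, standing loose on the ledge between the clipboard and the customer's edge, in the clipboard's way, some 25 mm clear of the clipboard. Origin: centre of its underside. About 0.12 kg. The ledge is free on both sides of it.
- plain_board: Plain dark folding board, 160 x 110 x 5 mm like the clipboard but without clip or sheet, only a small hole. It lies on the ledge some 300 mm to either side of the clipboard (the two lie about 150 mm either side of the ledge's middle). Not to be moved. Origin: centre of its underside.
- cup: White paper cup, 70 mm high, 66 mm across, on the ledge along its robot-side half, either between the boards or beyond one of them. Not to be moved. Origin: centre of its underside.
- spool: Thread spool, 50 mm high, 40 mm across, likewise on the robot-side half of the ledge. Not to be moved. Origin: centre of its underside.
- stamp: Hand stamp with a round knob, 62 mm high, foot 36 x 50 mm, likewise on the robot-side half of the ledge. Not to be moved. Origin: centre of its underside.

How it is judged:
By the outcome, as a careful person would: the job done as asked, in the order asked, and still so for the second after the job is handed in, with the robot touching nothing.
It also fails if it takes over 61 s, if anything falls off the work surface, if the arm or the gripper's body presses on something with over 40 N, if the wrist force passes 120 N, or if a joint passes its speed limit or range.

## Working session

There is one attempt and no reset: what is moved stays moved. The work goes in short steps, Python scripts to look and compute and a shell command to move; the robot and the scene stay as the last step left them, time stands still between calls to the robot, and variables do not carry over. Pictures are saved under pics/ and viewed, about 8 in all and at most 12, crops included, and the job is handed in when it is done.

```bash
mkdir -p pics; python3 - <<'E'
from cell import manip, grab_frame, find_in
import cv2, numpy as np
for c in ["top","side"]:
    f=grab_frame(c); cv2.imwrite(f"pics/{c}0.png",f["pixels"][:,:,::-1])
    print(c,np.round(f["K"],1).tolist(),np.round(f["origin"],4).tolist(),np.round(f["rotation"],4).tolist())
    for n in ["ledge","clipboard","tin","plain_board","cup","spool","stamp"]:
        print(n,[(np.round(d["bbox"],0).tolist(),round(d["conf"],2)) for d in find_in(n,f)[:2]])
o=manip.get_obs();print(o)
print(manip.pinch_z)
E
```

```text
top [[488.5, 0.0, 323.1], [0.0, 488.5, 236.3], [0.0, 0.0, 1.0]] [0.3839, 0.0288, 1.0144] [-2.174, 2.1374, -0.2102]
ledge [([140.0, 127.0, 486.0, 334.0], 0.7)]
clipboard [([203.0, 209.0, 265.0, 294.0], 0.63)]
tin [([212.0, 166.0, 240.0, 198.0], 0.69)]
plain_board [([357.0, 179.0, 424.0, 265.0], 0.69)]
cup [([299.0, 254.0, 336.0, 294.0], 0.85)]
spool [([159.0, 293.0, 186.0, 317.0], 0.8)]
stamp [([450.0, 245.0, 480.0, 265.0], 0.64)]
side [[528.6, 0.0, 319.0], [0.0, 528.6, 239.2], [0.0, 0.0, 1.0]] [0.0744, 0.5857, 0.702] [-0.8797, 2.4619, -1.1291]
ledge [([127.0, 146.0, 453.0, 424.0], 0.94)]
clipboard [([222.0, 266.0, 337.0, 344.0], 0.64)]
tin [([200.0, 254.0, 233.0, 285.0], 0.81)]
plain_board [([311.0, 176.0, 402.0, 228.0], 0.69)]
cup []
spool [([268.0, 345.0, 298.0, 391.0], 0.73)]
stamp [([417.0, 156.0, 438.0, 190.0], 0.82)]
{'clock': 0.8, 'qpos': array([-1.37199732e+00,  3.41983869e-01,  1.52410497e+00,  9.68745157e-06,
        1.27541348e+00, -1.45974155e-01]), 'joint_velocities': array([-0.0003346 ,  0.00154455,  0.00145925,  0.00061221,  0.00099225,
        0.0006371 ]), 'joint_torque': array([ 6.58441877e-04, -4.33523619e+01, -2.46262622e+01, -2.07668950e-04,
        1.15107309e-04, -1.48786046e-05]), 'tool_pos': array([ 0.17748086, -0.49410635,  0.20412815]), 'orientation': array([3.09494061e+00, 5.38870284e-01, 1.83000318e-05]), 'force': array([-0.36922236,  0.1647998 ,  0.44698586]), 'moment': array([-0.07050641, -0.01594552,  0.05751588]), 'width': 1.0028985279223896}
0.0187
```

View pics/top0.png

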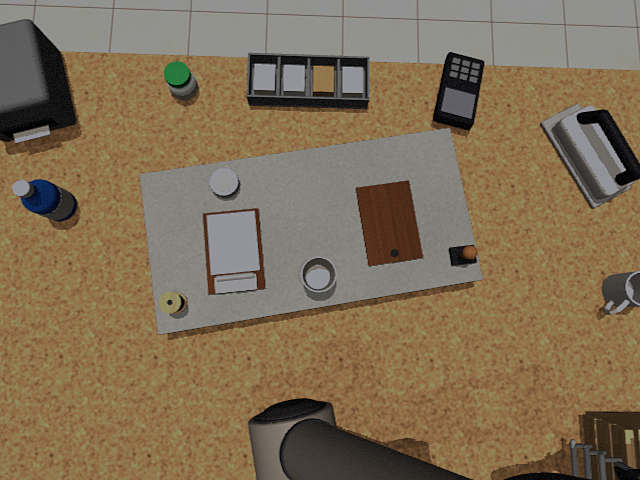

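View pics/side0.png

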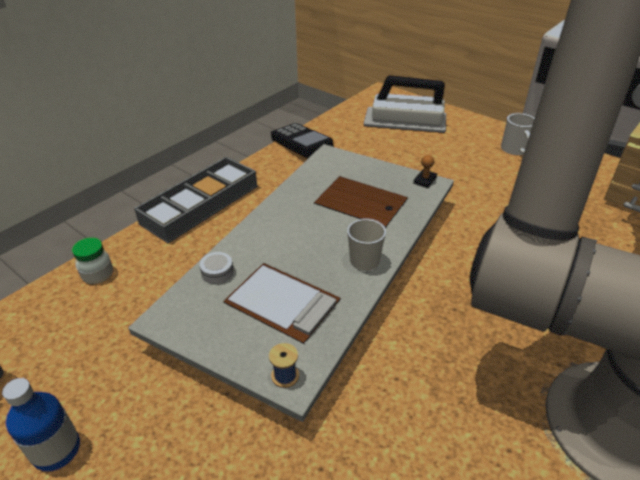

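The top view shows the ledge with corners near (141,173), (449,129), (481,281) and (160,333). On it are the clipboard at (234,250), the tin at (225,182), the plain board at (390,223), the cup at (318,276), the spool at (172,302) and the stamp at (463,255). The networks' boxes agree with this. The side view shows the same layout.

```bash
cat > h.py <<'E'
import cv2, numpy as np
from cell import manip, grab_frame, find_in
from scipy.spatial.transform import Rotation as R
def w(f,px,z):
    px=np.atleast_2d(np.asarray(px,float)); K=f["K"]
    rot=np.asarray(f["rotation"]); M=rot if rot.shape==(3,3) else R.from_rotvec(rot).as_matrix()
    d=np.c_[(px-K[:2,2])/[K[0,0],K[1,1]],np.ones(len(px))]@M.T
    o=np.asarray(f["origin"]); return (o+d*((z-o[2])/d[:,2])[:,None])[:,:2]
def biggest(m,k=3):
    m=cv2.morphologyEx(m.astype(np.uint8),cv2.MORPH_CLOSE,np.ones((k,k)))
    c,_=cv2.findContours(m,cv2.RETR_EXTERNAL,cv2.CHAIN_APPROX_NONE)
    return max(c,key=cv2.contourArea)[:,0,:]
def rect(pts):
    (cx,cy),s,a=cv2.minAreaRect((pts*1000).astype(np.float32)); b=cv2.boxPoints(((cx,cy),s,a))
    return np.array([cx,cy]),s,a,b
def brown_box(f,bb,z,pad=4):
    l,t,r,b=[int(v) for v in bb]; l-=pad;t-=pad;r+=pad;b+=pad
    hsv=cv2.cvtColor(f["pixels"][t:b,l:r].copy(),cv2.COLOR_RGB2HSV)
    m=(hsv[...,1]>90)
    return biggest(m)+[l,t]
E
python3 - <<'E'
from h import *
f=grab_frame("top"); p=f["pixels"]
hsv=cv2.cvtColor(p.copy(),cv2.COLOR_RGB2HSV)
m=np.zeros((480,640),np.uint8); m[115:345,125:495]=(hsv[115:345,125:495,1]<70)
m=cv2.morphologyEx(m,cv2.MORPH_OPEN,np.ones((5,5)))
c=biggest(m,15); h=cv2.approxPolyDP(cv2.convexHull(c.astype(np.int32)),6,True)[:,0]
print("ledge px",h.tolist()); L=w(f,h,.06); print((L*1000).round().tolist())
pts=w(f,c,.06); print("ledge rect",rect(pts))
for n,bb in [("clip",(203,209,265,294)),("plain",(357,179,424,265))]:
    b=brown_box(f,bb,.065); print(n,rect(w(f,b,.065)))
for n,z in [("tin",.086),("cup",.13),("spool",.11),("stamp",.06)]:
    d=find_in(n,f)[0]["bbox"]; print(n,d,(w(f,[d[:2],d[2:],[(d[0]+d[2])/2,(d[1]+d[3])/2]],z)*1000).round().tolist())
g=grab_frame("side")
for n,z in [("tin",.073),("spool",.085),("stamp",.09)]:
    d=find_in(n,g)[0]["bbox"]; print("side",n,(w(g,[(d[0]+d[2])/2,(d[1]+d[3])/2],z)*1000).round().tolist())
E
```

```text
ledge px [[450, 129], [481, 279], [158, 333], [140, 174]]
[[767.0, -265.0], [457.0, -319.0], [344.0, 305.0], [655.0, 361.0]]
ledge rect (array([556.18292236,  20.81991577]), (319.3954772949219, 639.1971435546875), 10.374541282653809, array([[ 341.542  ,  306.43484],
       [ 456.64996, -322.3124 ],
       [ 770.82385, -264.795  ],
       [ 655.7159 ,  363.95224]], dtype=float32))
clip (array([504.46228027, 169.05789185]), (158.92787170410156, 109.15989685058594), 6.9617743492126465, array([[418.96875, 213.60385],
       [432.1997 , 105.24875],
       [589.9558 , 124.51193],
       [576.72485, 232.86703]], dtype=float32))
plain (array([ 566.45544434, -134.96736145]), (159.18003845214844, 108.87147521972656), 9.449808120727539, array([[ 479.00806,  -94.33769],
       [ 496.88293, -201.73177],
       [ 653.90283, -175.59703],
       [ 636.02795,  -68.20296]], dtype=float32))
tin [213.1, 167.8, 242.4, 198.7] [[663.0, 212.0], [603.0, 153.0], [633.0, 183.0]]
cup [301.0, 256.4, 336.5, 290.6] [[487.0, 37.0], [426.0, -28.0], [457.0, 4.0]]
spool [160.7, 293.0, 186.7, 314.8] [[418.0, 291.0], [379.0, 242.0], [399.0, 266.0]]
stamp [451.7, 244.6, 480.1, 265.3] [[525.0, -262.0], [484.0, -318.0], [504.0, -290.0]]
side tin [[639.0, 191.0]]
side spool [[400.0, 282.0]]
side stamp [[495.0, -264.0]]
```

```bash
cat >> h.py <<'E'
LC=np.array([556.3,20.8]); LA=np.deg2rad(10.37); EX=np.array([np.cos(LA),np.sin(LA)]); EY=np.array([-EX[1],EX[0]])
def l2w(x,y): return LC+x*EX+y*EY
def w2l(p): d=np.asarray(p)-LC; return np.array([d@EX,d@EY])
def go(lx,ly,z,yaw):   # ledge mm, z mm, yaw of tool x rel. to ledge x (rad)
    o=manip.get_obs(); M=R.from_rotvec(o["orientation"]).as_matrix(); p=o["tool_pos"]*1000
    t=np.r_[l2w(lx,ly),z]; cur=np.arctan2(M[1,0],M[0,0]); dy=(LA+yaw-cur+np.pi)%(2*np.pi)-np.pi
    print("t",o["clock"],"ledge pos",w2l(p[:2]).round(1),"z",p[2].round(1),"yawrel",round(cur-LA,4),"F",o["force"].round(1),"w",round(o["width"],2))
    print("shift",(M.T@(t-p)).round(1),"turn",round(-dy,4))
E
python3 -c "
from h import *
go(109,203,200,np.pi/2)"
```

```text
t 1.25 ledge pos [-465.3 -438.3] z 204.1 yawrel 0.1638 F [ 0.2  0.  -0. ] w 1.0
shift [ 671.2 -539.1    4. ] turn -1.407
```

```bash
python3 -m jog '[[[671,-539,4],-1.407,0.65],[[671,-539,4],-1.407,0.65],[[671,-539,4],-1.407,0.65],[[671,-539,4],-1.407,0.65],[[671,-539,4],-1.407,0.65],[[671,-539,4],-1.407,0.65],[[671,-539,4],-1.407,0.65],[[671,-539,4],-1.407,0.65],[[671,-539,4],-1.407,0.65],[[671,-539,4],-1.407,0.65],[[671,-539,4],-1.407,0.65],[[671,-539,4],-1.407,0.65],[[671,-539,4],-1.407,0.65],[[671,-539,4],-1.407,0.65],[[671,-539,4],-1.407,0.65],[[671,-539,4],-1.407,0.65],[[671,-539,4],-1.407,0.65],[[671,-539,4],-1.407,0.65],[[671,-539,4],-1.407,0.65],[[671,-539,4],-1.407,0.65]]'
python3 -c "
from h import *
go(109,203,200,np.pi/2)"
```

```text
clock: 2.92
tool_pos: [0.6132, 0.2187, 0.2001]
orientation: [2.011, 2.413, -0.0]
force: [1.7, -0.5, 0.2]
width: 0.345
t 2.9167 ledge pos [ 91.6 184.4] z 200.1 yawrel 1.5711 F [ 1.7 -0.5  0.2] w 0.35
shift [18.6 17.5  0.1] turn 0.0003
```

```bash
python3 -m jog '[[[19,17,0],0,0.65],[[19,17,0],0,0.65],[[19,17,40],0,0.65],[[19,17,80],0,0.65],[[19,17,110],0,0.65],[[19,17,110],0,0.65],[[19,17,110],0,0.65]]'
python3 - <<'E'
from h import *
go(109,203,68,np.pi/2)
f=grab_frame("side"); cv2.imwrite("pics/s1.png",cv2.resize(f["pixels"][180:380,100:400,::-1],(800,533),interpolation=cv2.INTER_CUBIC))
E
```

```text
clock: 3.5
tool_pos: [0.6256, 0.2399, 0.089]
orientation: [-2.01, -2.412, 0.005]
force: [0.4, -0.6, 1.0]
width: 0.352
t 3.5 ledge pos [107.6 203. ] z 89.0 yawrel 1.5708 F [ 0.4 -0.6  1. ] w 0.35
shift [-0.   1.5 21. ] turn 0.0
```

View pics/s1.png

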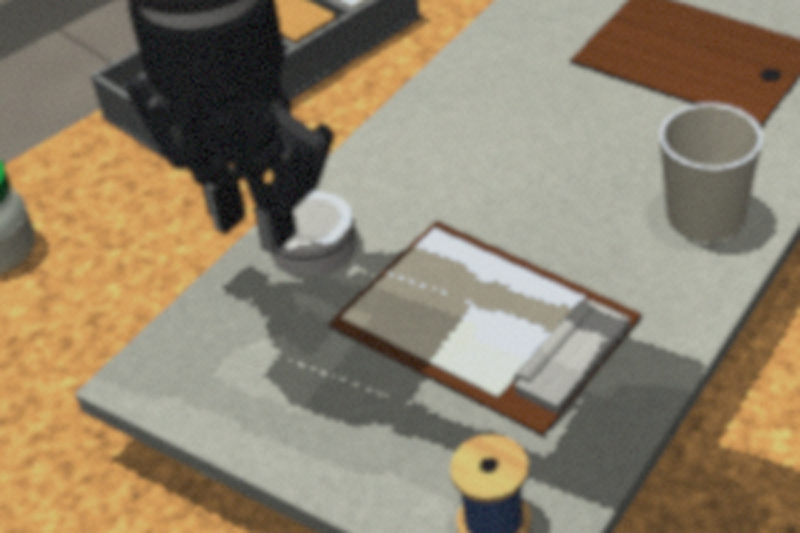

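```bash
python3 -m jog '[[[0,1,12],0,0.65],[[0,1,20],0,0.65],[[0,1,20],0,0.65],[[-5,1,20],0,0.65],[[-10,1,20],0,0.65],[[-14,1,20],0,0.65],[[-18,1,20],0,0.65],[[-22,1,20],0,0.65],[[-26,1,20],0,0.65],[[-30,1,20],0,0.65],[[-34,1,20],0,0.65],[[-38,1,20],0,0.65],[[-42,1,20],0,0.65],[[-46,1,20],0,0.65],[[-50,1,20],0,0.65],[[-53,1,20],0,0.65],[[-55,1,20],0,0.65],[[-56,1,20],0,0.65]]'
cat >> h.py <<'E'
def tin(save=None):
    for c,z in (("top",.086),("side",.073)):
        f=grab_frame(c)
        for d in find_in("tin",f)[:1]:
            b=d["bbox"]; print(c,"tin",round(d["conf"],2),np.round(b,0).tolist(),"ledge",w2l(w(f,[(b[0]+b[2])/2,(b[1]+b[3])/2],z)[0]*1000).round(1))
        if save: cv2.imwrite(f"pics/{save}{c}.png",f["pixels"][:,:,::-1])
E
python3 - <<'E'
from h import *
go(109,70,68,np.pi/2); tin()
E
```

```text
clock: 5.05
tool_pos: [0.6384, 0.1851, 0.0715]
orientation: [2.011, 2.412, 0.002]
force: [0.2, 0.5, -0.2]
width: 0.352
t 5.05 ledge pos [110.3 146.8] z 71.5 yawrel 1.5705 F [ 0.2  0.5 -0.2] w 0.35
shift [-76.8  -1.3   3.5] turn -0.0003
```

```bash
python3 - <<'E'
from h import *
f=grab_frame("side"); g=grab_frame("top")
a=cv2.resize(f["pixels"][200:350,150:350,::-1],(400,300),interpolation=cv2.INTER_CUBIC)
b=cv2.resize(g["pixels"][140:290,150:350,::-1],(400,300),interpolation=cv2.INTER_CUBIC)
cv2.imwrite("pics/s2.png",np.hstack([a,b]))
E
```

```text
(no output)
```

View pics/s2.png

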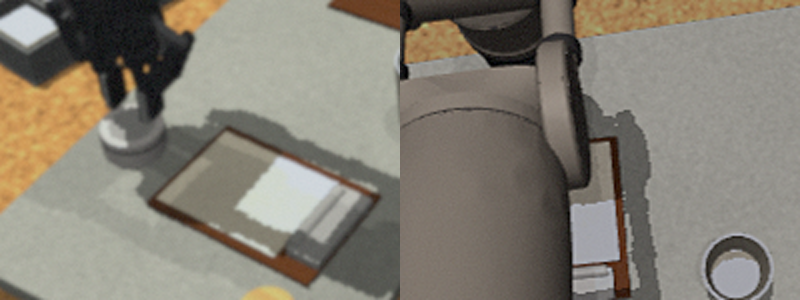

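The hand is at ledge y≈147, but the tin (crop 130,130, full image about 215,265) looks unmoved. I'll compare the projected fingertip and tin positions with the image.

```bash
python3 - <<'E'
from h import *
f=grab_frame("side")
cv2.imwrite("pics/s3.png",cv2.resize(f["pixels"][220:300,170:280,::-1],(770,560),interpolation=cv2.INTER_CUBIC))
M=R.from_rotvec(f["rotation"]).as_matrix() if np.shape(f["rotation"])==(3,) else np.array(f["rotation"])
def pr(x,y,z):
    p=np.r_[l2w(x,y),z]/1000; c=M.T@(p-f["origin"]); u=f["K"]@c; q=u[:2]/u[2]; return q.round(1),((q-[170,220])*7).round(0)
for z in (71,90):
    for dx in (-15,15): print("tip",z,dx,*pr(110+dx,147,z))
for y in (149,130,112): print("tintop",y,*pr(108,y,86))
o=manip.get_obs(); print(o["tool_pos"],o["force"])
E
```

```text
tip 71 -15 [226.9 269.4] [398. 346.]
tip 71 15 [213.  263.7] [301. 306.]
tip 90 -15 [225.5 261.3] [388. 289.]
tip 90 15 [211.5 255.6] [290. 249.]
tintop 149 [219.  261.2] [343. 289.]
tintop 130 [225.7 254.7] [390. 243.]
tintop 112 [231.9 248.7] [433. 201.]
[0.63826028 0.18565066 0.07154154] [0.62886236 0.65688672 0.06276637]
```

View pics/s3.png

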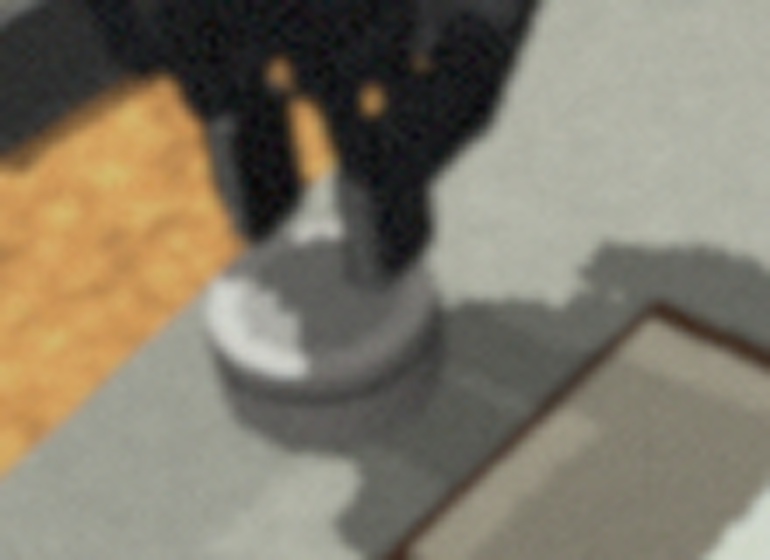

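The fingertips are above the tin. Partly open, the tips sit about 15 mm behind the TCP, so they passed over it and it hasn't moved. I'll lift, go back and push with the fingers shut.

```bash
python3 -m jog '[[[0,0,-20],0,0.65],[[0,0,-30],0,0.65],[[30,0,-30],0,1],[[66,0,-30],0,1],[[66,0,-30],0,1],[[66,0,-30],0,1],[[66,0,-30],0,1],[[66,0,-30],0,1]]'
python3 - <<'E'
from h import *
go(109,212,66,np.pi/2)
f=grab_frame("side")
print("tin top from px:",w2l(w(f,[216,264],.086)[0]*1000)); tin()
E
```

```text
clock: 6.07
tool_pos: [0.6266, 0.2497, 0.1016]
orientation: [2.011, 2.412, 0.002]
force: [-0.2, -0.6, -0.2]
width: -0.0
t 6.0667 ledge pos [110.4 212.5] z 101.6 yawrel 1.5704 F [-0.2 -0.6 -0.2] w -0.0
shift [-0.5 -1.4 35.6] turn -0.0004
tin top from px: [108.22575904 156.98783462]
top tin 0.76 [212.0, 168.0, 240.0, 196.0] ledge [107.2 148.2]
side tin 0.68 [200.0, 252.0, 232.0, 283.0] ledge [113.7 153.7]
```

```bash
python3 -m jog '[[[0,-1,15],0,1],[[0,-1,28],0,1],[[0,-1,32],0,1],[[0,-1,33],0,1],[[0,-1,33],0,1],[[0,-1,33],0,1]]'
python3 - <<'E'
from h import *
go(109,70,66,np.pi/2)
f=grab_frame("side")
cv2.imwrite("pics/s4.png",cv2.resize(f["pixels"][220:300,170:280,::-1],(770,560),interpolation=cv2.INTER_CUBIC))
E
```

```text
clock: 6.82
tool_pos: [0.6262, 0.2497, 0.0693]
orientation: [2.012, 2.411, 0.003]
force: [-0.6, 0.1, 0.3]
width: -0.004
t 6.8167 ledge pos [109.9 212.5] z 69.3 yawrel 1.5698 F [-0.6  0.1  0.3] w -0.0
shift [-142.5   -0.8    3.3] turn -0.001
```

View pics/s4.png

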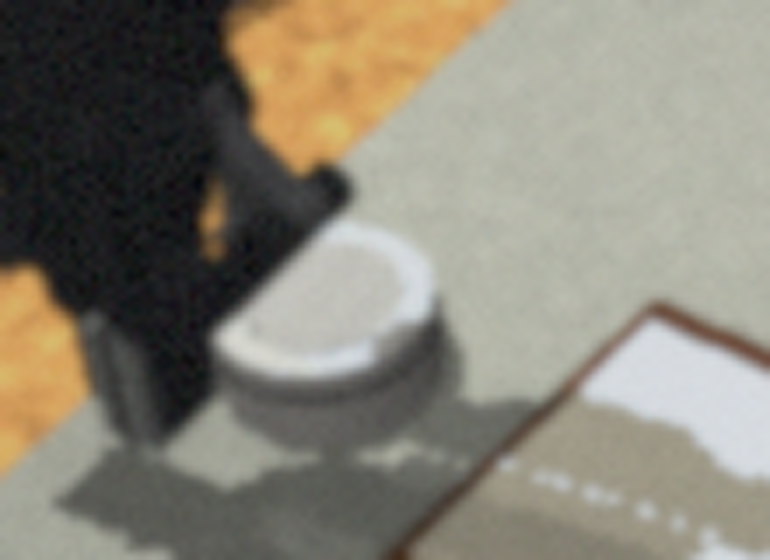

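The shut fingers (tip near crop 150,440) now stand low beside the tin, on its +y side. Next is the push.

```bash
python3 -m jog '[[[-4,-1,2],0,1],[[-9,-1,2],0,1],[[-13,-1,2],0,1],[[-17,-1,2],0,1],[[-21,-1,2],0,1],[[-25,-1,2],0,1],[[-29,-1,2],0,1],[[-33,-1,2],0,1],[[-37,-1,2],0,1],[[-41,-1,2],0,1],[[-45,-1,2],0,1],[[-49,-1,2],0,1],[[-53,-1,2],0,1],[[-57,-1,2],0,1],[[-61,-1,2],0,1],[[-65,-1,2],0,1],[[-68,-1,2],0,1],[[-70,-1,2],0,1]]'
python3 - <<'E'
from h import *
go(109,72,66,np.pi/2); tin()
E
```

```text
clock: 8.37
tool_pos: [0.6379, 0.1802, 0.0675]
orientation: [2.012, 2.41, 0.004]
force: [-0.9, -0.1, -0.1]
width: 0.001
t 8.3667 ledge pos [109.  142.1] z 67.5 yawrel 1.5697 F [-0.9 -0.1 -0.1] w 0.0
shift [-70.1   0.1   1.5] turn -0.0011
side tin 0.87 [200.0, 255.0, 234.0, 282.0] ledge [110.3 154.7]
```

```bash
python3 - <<'E'
from h import *
f=grab_frame("side")
cv2.imwrite("pics/s5.png",cv2.resize(f["pixels"][190:310,140:320,::-1],(780,520),interpolation=cv2.INTER_CUBIC))
E
```

```text
(no output)
```

View pics/s5.png

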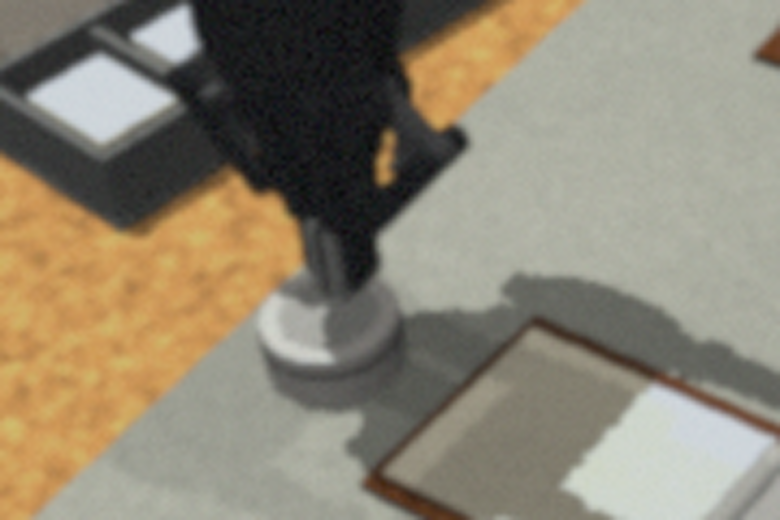

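```bash
cat >> h.py <<'E'
def proj(f,x,y,z):
    M=R.from_rotvec(f["rotation"]).as_matrix() if np.shape(f["rotation"])==(3,) else np.array(f["rotation"])
    c=M.T@(np.r_[l2w(x,y),z]/1000-f["origin"]); u=f["K"]@c; return (u[:2]/u[2]).round(1)
E
python3 - <<'E'
from h import *
f=grab_frame("side")
print("s4 tip seen 191.4,282.9")
for z in (69,80,88,95): print(z,proj(f,110,212,z))
print("now tip seen ~218.5,258")
for z in (67,80,88,95): print(z,proj(f,109,142,z))
print(manip.get_obs()["tool_pos"],manip.get_obs()["force"])
E
```

```text
s4 tip seen 191.4,282.9
69 [196.1 291.1]
80 [195.  286.4]
88 [194.2 283. ]
95 [193.5 279.9]
now tip seen ~218.5,258
67 [222.4 266.6]
80 [221.5 261.2]
88 [220.8 257.8]
95 [220.3 254.8]
[0.63774767 0.18089356 0.0675105 ] [-0.61775135  0.56344749  0.04522569]
```

Both views put the true fingertip about 19 mm above the reported TCP height (88 mm seen, 69 mm reported), so it skimmed over the tin again. I'll lift, go back and descend in small steps, watching the force.

```bash
python3 -m jog '[[[0,0,-20],0,1],[[0,0,-25],0,1],[[30,0,-25],0,1],[[71,0,-25],0,1],[[71,0,-25],0,1],[[71,0,-10],0,1],[[71,0,5],0,1],[[71,0,10],0,1],[[71,0,12],0,1],[[71,0,14],0,1],[[71,0,14],0,1],[[71,0,14],0,1]]'
python3 - <<'E'
from h import *
go(109,72,48,np.pi/2)
f=grab_frame("side")
cv2.imwrite("pics/s6.png",cv2.resize(f["pixels"][220:300,170:280,::-1],(770,560),interpolation=cv2.INTER_CUBIC)); tin()
E
```

```text
clock: 9.67
tool_pos: [0.6256, 0.2507, 0.0543]
orientation: [2.011, 2.41, 0.005]
force: [-0.2, -0.6, 0.4]
width: -0.001
t 9.6667 ledge pos [109.5 213.7] z 54.3 yawrel 1.5699 F [-0.2 -0.6  0.4] w -0.0
shift [-141.7   -0.4    6.2] turn -0.0009
top tin 0.63 [210.0, 167.0, 242.0, 199.0] ledge [105.7 148.5]
side tin 0.56 [201.0, 255.0, 231.0, 284.0] ledge [109.7 158.1]
```

View pics/s6.png

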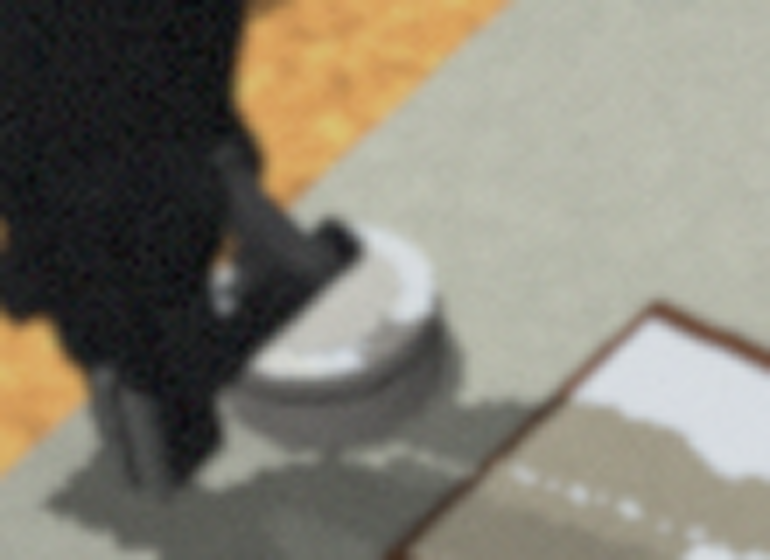

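At reported z = 54 mm, which would be inside the ledge, there is no contact force, so the offset of about 19 mm is confirmed. I'll go 5 mm lower and push.

```bash
python3 -m jog '[[[0,0,4],0,1],[[0,0,6],0,1],[[-4,0,6],0,1],[[-8,0,6],0,1],[[-12,0,6],0,1],[[-16,0,6],0,1],[[-20,0,6],0,1],[[-24,0,6],0,1],[[-28,0,6],0,1],[[-32,0,6],0,1],[[-36,0,6],0,1],[[-40,0,6],0,1],[[-44,0,6],0,1],[[-48,0,6],0,1],[[-52,0,6],0,1],[[-56,0,6],0,1],[[-60,0,6],0,1],[[-64,0,6],0,1],[[-67,0,6],0,1],[[-69,0,6],0,1]]'
python3 - <<'E'
from h import *
go(109,72,48,np.pi/2); tin()
E
```

```text
clock: 11.58
tool_pos: [0.6378, 0.1824, 0.048]
orientation: [2.011, 2.41, 0.005]
force: [-0.8, 1.1, 1.5]
width: 0.007
t 11.5833 ledge pos [109.3 144.3] z 48.0 yawrel 1.5698 F [-0.8  1.1  1.5] w 0.01
shift [-72.3  -0.2  -0. ] turn -0.001
top tin 0.88 [246.0, 166.0, 266.0, 194.0] ledge [102.6  90.8]
side tin 0.87 [224.0, 240.0, 248.0, 268.0] ledge [102.8 109. ]
```

```bash
python3 -m jog '[[[-4,0,0],0,1],[[-8,0,0],0,1],[[-12,0,0],0,1],[[-16,0,0],0,1],[[-20,0,0],0,1],[[-24,0,0],0,1],[[-28,0,0],0,1],[[-32,0,0],0,1],[[-36,0,0],0,1],[[-40,0,0],0,1],[[-44,0,0],0,1],[[-48,0,0],0,1],[[-52,0,0],0,1],[[-56,0,0],0,1],[[-60,0,0],0,1],[[-64,0,0],0,1],[[-67,0,0],0,1],[[-70,0,0],0,1],[[-72,0,0],0,1],[[-72,0,0],0,1]]'
python3 -m jog '[[[5,0,0],0,1],[[12,0,-10],0,1],[[15,0,-40],0,1],[[15,0,-80],0,1],[[15,0,-80],0,1]]'
python3 - <<'E'
from h import *
tin(); go(-175,155,125,0)
E
```

```text
clock: 13.45
tool_pos: [0.6506, 0.1113, 0.0478]
orientation: [2.012, 2.41, 0.004]
force: [0.3, 0.7, -0.2]
width: -0.002
clock: 13.87
tool_pos: [0.6516, 0.1277, 0.1371]
orientation: [2.003, 2.404, 0.019]
force: [1.4, 0.1, 1.3]
width: -0.003
top tin 0.79 [281.0, 159.0, 300.0, 191.0] ledge [101.5  22.1]
side tin 0.95 [237.0, 215.0, 270.0, 245.0] ledge [113.5  38. ]
t 14.0667 ledge pos [108.3  87.7] z 127.5 yawrel 1.5701 F [-0.3  0.5 -0.1] w 0.0
shift [  67.1 -283.3    1.8] turn 1.5701
```

```bash
python3 - <<'E'
from h import *
go(-136,161.7,128,-0.06)
E
```

```text
t 14.0667 ledge pos [108.3  87.7] z 127.5 yawrel 1.5701 F [-0.3  0.5 -0.1] w 0.0
shift [  73.8 -244.3   -1.1] turn 1.6301
```

```bash
python3 -m jog '[[[40,-20,-12],0.12,0.4],[[74,-50,-12],0.25,0.4],[[74,-90,-12],0.37,0.4],[[74,-130,-12],0.5,0.4],[[74,-170,-12],0.62,0.4],[[74,-200,-12],0.75,0.4],[[74,-230,-12],0.87,0.4],[[74,-244,-12],1.0,0.4],[[74,-244,-12],1.12,0.4],[[74,-244,-12],1.24,0.4],[[74,-244,-12],1.36,0.4],[[74,-244,-12],1.48,0.4],[[74,-244,-12],1.6,0.4],[[74,-244,-12],1.63,0.4],[[74,-244,-6],1.63,0.4],[[74,-244,0],1.63,0.4],[[74,-244,0],1.63,0.4]]'
python3 - <<'E'
from h import *
go(-136,161.7,48,-0.06)
E
```

```text
clock: 15.48
tool_pos: [0.3923, 0.1554, 0.125]
orientation: [3.135, 0.192, -0.002]
force: [-1.3, -0.4, 0.3]
width: 0.601
t 15.4833 ledge pos [-137.1  161.9] z 125.0 yawrel -0.0585 F [-1.3 -0.4  0.3] w 0.6
shift [ 1.2  0.1 77. ] turn 0.0015
```

```bash
python3 -m jog '[[[1,0,30],0,0.4],[[1,0,60],0,0.4],[[1,0,70],0,0.4],[[1,0,75],0,0.4],[[1,0,77],0,0.4],[[1,0,77],0,0.4],[[1,0,77],0,0.4]]'
python3 - <<'E'
from h import *
go(-136,161.7,44,-0.06); tin()
f=grab_frame("side")
cv2.imwrite("pics/s7.png",cv2.resize(f["pixels"][200:400,190:430,::-1],(792,660))[:600])
for dy in (-25,25):
  for z in (63,68,75): print(dy,z,((proj(f,-136,161.7+dy,z)-[190,200])*3.3).round())
E
```

```text
clock: 16.07
tool_pos: [0.3939, 0.1556, 0.0487]
orientation: [3.136, 0.193, 0.0]
force: [-0.9, -0.3, -0.4]
width: 0.6
t 16.0667 ledge pos [-135.5  161.9] z 48.7 yawrel -0.0582 F [-0.9 -0.3 -0.4] w 0.6
shift [-0.5  0.2  4.7] turn 0.0018
top tin 0.7 [274.0, 159.0, 303.0, 190.0] ledge [104.1  26.2]
side tin 0.77 [239.0, 214.0, 271.0, 242.0] ledge [114.8  31.5]
-25 63 [525. 387.]
-25 68 [525. 380.]
-25 75 [525. 371.]
25 63 [476. 460.]
25 68 [476. 453.]
25 75 [476. 443.]
```

View pics/s7.png

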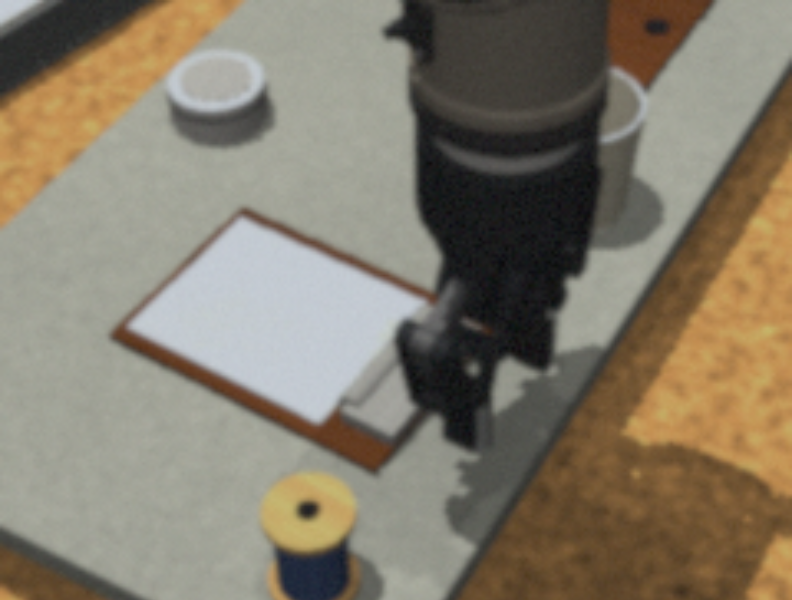

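The tin stands clear at crop (215,85). The fingers straddle the clip behind the clipboard, with tips at about 72 mm. The clip's top is at 74 mm, so I'll go lower and check the force.

```bash
python3 -m jog '[[[0,0,2],0,0.4],[[0,0,4],0,0.4],[[0,0,6],0,0.4],[[0,0,6],0,0.4],[[0,0,6],0,0.4]]'
python3 -m jog '[[[0,0,1],0,0.4],[[0,0,2],0,0.4],[[0,0,2],0,0.4]]'
```

```text
clock: 16.73
tool_pos: [0.3935, 0.1556, 0.0424]
orientation: [3.135, 0.192, -0.001]
force: [0.3, 0.1, 0.7]
width: 0.599
clock: 16.98
tool_pos: [0.3933, 0.1555, 0.0402]
orientation: [3.135, 0.192, -0.001]
force: [-0.0, 0.1, -0.8]
width: 0.602
```

```bash
python3 -m jog '[[[4,0,0],0,0.4],[[8,0,0],0,0.4],[[12,0,0],0,0.4],[[16,0,0],0,0.4],[[19,0,0],0,0.4],[[22,0,0],0,0.4],[[25,0,0],0,0.4],[[28,0,0],0,0.4],[[31,0,0],0,0.4],[[34,0,0],0,0.4],[[37,0,0],0,0.4],[[39,0,0],0,0.4],[[40,0,0],0,0.4]]'
cat >> h.py <<'E'
def clip():
    for c in ("top","side"):
        f=grab_frame(c); d=find_in("clipboard",f)
        if not d: print(c,"none"); continue
        b=brown_or=d[0]["bbox"]; print(c,round(d[0]["conf"],2),np.round(b).tolist())
        l,t,r,bt=[int(v) for v in b]; l-=6;t-=6;r+=6;bt+=6
        p=cv2.cvtColor(f["pixels"][t:bt,l:r].copy(),cv2.COLOR_RGB2HSV)
        m=(p[...,2]>150)&(p[...,1]<40)   # lit white sheet
        q=w(f,np.argwhere(m)[:,::-1]+[l,t],.065)*1000; q=np.array([w2l(v) for v in q])
        print("  sheet x 1,50,99%",np.percentile(q[:,0],[1,50,99]).round(1),"y",np.percentile(q[:,1],[1,50,99]).round(1))
E
python3 - <<'E'
from h import *
go(39,155,40,0); clip()
E
```

```text
clock: 18.07
tool_pos: [0.4335, 0.1605, 0.0401]
orientation: [3.135, 0.192, -0.001]
force: [-1.0, -1.0, -0.3]
width: 0.599
t 18.0667 ledge pos [-95.7 159.5] z 40.1 yawrel -0.0585 F [-1.  -1.  -0.3] w 0.6
shift [ 1.347e+02 -3.400e+00  1.000e-01] turn -0.0585
top 0.78 [203.0, 200.0, 266.0, 273.0]
  sheet x 1,50,99% [-42.6  32.2  67.4] y [106.6 148.7 197.9]
side 0.55 [215.0, 263.0, 319.0, 341.0]
  sheet x 1,50,99% [-73.2  23.4 132.3] y [ 73.2 177.4 277.4]
```

```bash
python3 -m jog '[[[4,0,0],-0.003,0.4],[[9,0,0],-0.006,0.4],[[15,0,0],-0.009,0.4],[[21,-1,0],-0.012,0.4],[[27,-1,0],-0.016,0.4],[[33,-1,0],-0.020,0.4],[[39,-1,0],-0.023,0.4],[[45,-1,0],-0.026,0.4],[[51,-1,0],-0.029,0.4],[[57,-2,0],-0.033,0.4],[[63,-2,0],-0.036,0.4],[[69,-2,0],-0.040,0.4],[[75,-2,0],-0.043,0.4],[[81,-2,0],-0.046,0.4],[[87,-3,0],-0.05,0.4],[[93,-3,0],-0.053,0.4],[[98,-3,0],-0.056,0.4],[[102,-3,0],-0.059,0.4],[[105,-3,0],-0.059,0.4],[[106,-3,0],-0.059,0.4]]'
python3 - <<'E'
from h import *
go(39,155,40,0); tin()
f=grab_frame("top"); g=grab_frame("side")
a=cv2.resize(f["pixels"][110:260,150:350,::-1],(400,300),interpolation=cv2.INTER_CUBIC)
b=cv2.resize(g["pixels"][190:340,140:340,::-1],(400,300),interpolation=cv2.INTER_CUBIC)
cv2.imwrite("pics/s8.png",np.vstack([np.hstack([a,b])]))
for h in (f,g): print([ (d["bbox"].round() if hasattr(d["bbox"],"round") else d["bbox"],d["conf"]) for d in find_in("clipboard",h)[:1]])
E
```

```text
clock: 19.93
tool_pos: [0.5388, 0.1765, 0.0402]
orientation: [3.129, 0.285, 0.001]
force: [-2.2, -1.0, -0.5]
width: 0.6
t 19.9333 ledge pos [ 10.8 156.3] z 40.2 yawrel 0.0005 F [-2.2 -1.  -0.5] w 0.6
shift [28.2  1.3  0.2] turn 0.0005
top tin 0.9 [274.0, 158.0, 303.0, 188.0] ledge [107.1  24.9]
side tin 0.45 [267.0, 345.0, 298.0, 393.0] ledge [-100.2  276.5]
[([191.5, 151.1, 254.9, 217.2], 0.93)]
[([165.0, 247.6, 269.3, 314.1], 0.89)]
```

View pics/s8.png

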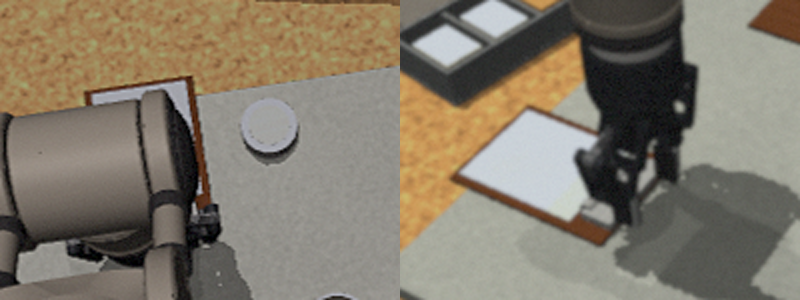

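The top view shows the clipboard sticking out past the edge, with its front corners at about (192,155) and (246,148), and the tin clear at (285,173). Next I'll measure the front edge precisely.

```bash
cat >> h.py <<'E'
def front(show=True):
    f=grab_frame("top"); p=cv2.GaussianBlur(f["pixels"],(3,3),0).astype(float)
    d=find_in("clipboard",f)[0]["bbox"]; out=[]
    for u in range(int(d[0])+5,int(d[2])-12):
        t=int(d[1])-8; s=p[t:t+26,u]; v=s[:,0]  # red: counter bright, frame dark, sheet bright
        k=int(np.argmin(v[:24])); 
        top=v[max(0,k-6):max(1,k-3)].mean() if k>4 else v[0]
        half=(top+v[k])/2; j=k
        while j>0 and v[j]<half: j-=1
        sub=j+(v[j]-half)/max(1e-6,v[j]-v[j+1]); out.append((u,t+sub))
    o=np.array(out,float); q=np.array([w2l(x) for x in w(f,o,.065)*1000])
    for _ in range(4):
        c=np.polyfit(q[:,1],q[:,0],1); r=q[:,0]-np.polyval(c,q[:,1]); s=max(1,2*np.median(abs(r))); q=q[abs(r)<s]
    print("front: n",len(q),"y",q[:,1].min().round(),q[:,1].max().round(),"x at mid",np.polyval(c,155).round(1),"overhang",(np.polyval(c,155)-160).round(1),"skew rad",(-c[0]).round(4),"rms",r.std().round(2))
    # ledge edge right beside clip
E
python3 - <<'E'
from h import *
front(); front()
g=grab_frame("side"); print("side corners",[w2l(v).round(1).tolist() for v in w(g,[[167.5,279],[204,244]],.065)*1000])
f=grab_frame("top"); print("top corners",[w2l(v).round(1).tolist() for v in w(f,[[192,155.5],[246.5,148]],.065)*1000])
print("ledge edge beside, from px", [w2l(v).round(1).tolist() for v in w(f,[[250,157.5],[350,143]],.06)*1000])
E
```

```text
front: n 45 y 108.0 204.0 x at mid 173.5 overhang 13.5 skew rad 0.0316 rms 7.58
front: n 43 y 110.0 200.0 x at mid 173.5 overhang 13.5 skew rad 0.0137 rms 7.61
side corners [[174.6, 210.4], [177.4, 107.9]]
top corners [[178.4, 210.3], [177.3, 100.8]]
ledge edge beside, from px [[158.2, 97.1], [157.4, -108.5]]
```

```bash
python3 -m jog '[[[4,0,0],0,0.4],[[8,0,0],0,0.4],[[12,0,0],0,0.4],[[16,0,0],0,0.4],[[20,0,0],0,0.4],[[23,0,0],0,0.4],[[26,0,0],0,0.4],[[28,0,0],0,0.4],[[28,0,0],0,0.4],[[28,0,0],0,0.4]]'
python3 -m jog '[[[-4,0,0],0,0.4],[[-10,0,0],0,0.4],[[-18,0,-5],0,0.4],[[-20,0,-40],0,0.4],[[-40,0,-80],0,0.4],[[-80,0,-100],0,0.4],[[-120,0,-120],0,0.4],[[-150,0,-120],0,0.4],[[-150,0,-120],0,0.4],[[-150,0,-120],0,0.4],[[-150,0,-120],0,0.4]]'
python3 - <<'E'
from h import *
go(20,155,40,0)
f=grab_frame("top"); g=grab_frame("side")
a=cv2.resize(f["pixels"][110:260,160:310,::-1],(400,400),interpolation=cv2.INTER_CUBIC)
b=cv2.resize(g["pixels"][180:330,130:280,::-1],(400,400),interpolation=cv2.INTER_CUBIC)
cv2.imwrite("pics/s9.png",np.hstack([a,b]))
for h in (f,g): print([ (d["bbox"],d["conf"]) for d in find_in("clipboard",h)[:1]])
E
```

```text
clock: 21.47
tool_pos: [0.5663, 0.1815, 0.0404]
orientation: [3.129, 0.285, 0.002]
force: [-0.1, -0.9, -1.0]
width: 0.603
clock: 22.38
tool_pos: [0.419, 0.1545, 0.1608]
orientation: [-3.129, -0.285, -0.005]
force: [-0.0, -0.7, -0.1]
width: 0.598
t 22.3833 ledge pos [-111.   156.3] z 160.8 yawrel 0.0006 F [-0.  -0.7 -0.1] w 0.6
shift [130.6   1.3 121.3] turn 0.0006
[([188.4, 134.9, 254.0, 218.2], 0.59)]
[([151.3, 241.4, 261.9, 308.5], 0.65)]
```

View pics/s9.png

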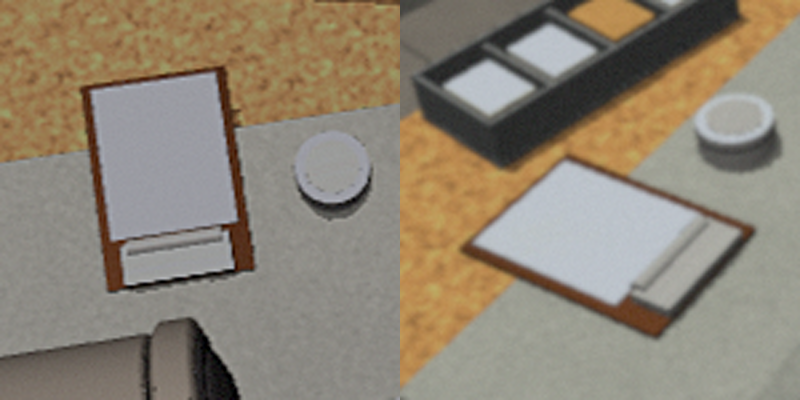

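The clipboard is sticking out and free of the arm, with crop corners at (82,88), (223,67), (254,269) and (108,292). The tin is at (333,170), well clear. I'll compute the pose.

```bash
cat > m.py <<'E'
from h import *
f=grab_frame("top"); p=f["pixels"]
hsv=cv2.cvtColor(p.copy(),cv2.COLOR_RGB2HSV)
d=[int(v) for v in find_in("clipboard",f)[0]["bbox"]]
m=np.zeros((480,640),np.uint8); sl=np.s_[d[1]-6:d[3]+6,d[0]-6:d[2]+6]
h=hsv[sl].astype(int); rgb=p[sl].astype(int)
m[sl]=((h[...,1]>90)&(h[...,2]<140))
m=cv2.morphologyEx(m,cv2.MORPH_OPEN,np.ones((2,2)))
c=biggest(m,5); q=np.array([w2l(v) for v in w(f,c,.065)*1000])
r=cv2.minAreaRect(q.astype(np.float32)); print("board ledge frame",np.round(r[0],1),np.round(r[1],1),"ang",round(r[2],2)); print(cv2.boxPoints(r).round(1).tolist())
# sheet
s=np.zeros((480,640),np.uint8); s[sl]=(h[...,2]>165)&(h[...,1]<45)&(rgb[...,2]>=rgb[...,0])
s[:]=cv2.morphologyEx(s,cv2.MORPH_OPEN,np.ones((3,3))); c=biggest(s); q=np.array([w2l(v) for v in w(f,c,.065)*1000])
r=cv2.minAreaRect(q.astype(np.float32)); print("sheet",np.round(r[0],1),np.round(r[1],1),round(r[2],2))
cs=np.array([[82,88],[223,67],[254,269],[108,292]])/2.6667+[160,110]; print("hand",[w2l(v).round(1).tolist() for v in w(f,cs,.065)*1000])
# ledge customer edge: saturation step per column
E=[]
for u in list(range(150,182))+list(range(262,345,2)):
    v=cv2.GaussianBlur(hsv[...,1],(3,3),0)[110:185,u].astype(float); a=v[:10].mean(); b=v[-10:].mean(); hf=(a+b)/2
    j=np.where(v>hf)[0].max()
    if j<74: E.append((u,110+j+(v[j]-hf)/(v[j]-v[j+1])))
E=np.array([w2l(x) for x in w(f,np.array(E)+[0,.0],.06)*1000])
for _ in range(4):
    k=np.polyfit(E[:,1],E[:,0],1); rr=E[:,0]-np.polyval(k,E[:,1]); E=E[abs(rr)<max(1,2*np.median(abs(rr)))]
print("edge x at y155",np.polyval(k,155).round(1),"slope rad",(-k[0]).round(4),len(E))
g=grab_frame("side"); cs=np.array([[63,252],[168,155],[354,230],[257,338]])/2.6667+[130,180]
print("side hand",[w2l(v).round(1).tolist() for v in w(g,cs,.065)*1000])
E
python3 m.py
```

```text
board ledge frame [125.8 152.2] [160.2 114.7] ang 0.3
[[45.400001525878906, 209.1999969482422], [46.0, 94.5], [206.1999969482422, 95.30000305175781], [205.60000610351562, 210.0]]Traceback (most recent call last):
  File "m.py", line 13, in <module>
    s[:]=cv2.morphologyEx(s,cv2.MORPH_OPEN,np.ones((3,3))); c=biggest(s); q=np.array([w2l(v) for v in w(f,c,.065)*1000])
                                                              ~~~~~~~^^^
  File "h.py", line 12, in biggest
    return max(c,key=cv2.contourArea)[:,0,:]
           ~~~^^^^^^^^^^^^^^^^^^^^^^^
ValueError: max() iterable argument is empty
```

```bash
sed -i '/^# sheet/,/^r=.*"sheet"/d' m.py; python3 m.py
```

```text
board ledge frame [125.6 152.7] [160.2 116. ] ang 0.57
[[44.900001525878906, 209.89999389648438], [46.099998474121094, 93.9000015258789], [206.1999969482422, 95.5], [205.10000610351562, 211.5]]
hand [[204.7, 209.5], [205.1, 102.7], [46.5, 102.2], [46.3, 210.3]]
edge x at y155 159.3 slope rad 0.0005 74
side hand [[203.2, 213.5], [206.1, 104.5], [48.8, 105.7], [47.3, 213.3]]
```

Overhang is about 45.5 mm and square to within about 0.5°. One more push of about 4.5 mm is needed, which means the tool at ledge x ≈ 43.2.

```bash
python3 -m jog '[[[40,0,0],0,0.4],[[80,0,0],0,0.4],[[110,0,20],0,0.4],[[126,0,60],0,0.4],[[126,0,90],0,0.4],[[126,0,110],0,0.4],[[126,0,118],0,0.4],[[126,0,120],0,0.4],[[126,0,120],0,0.4],[[126,0,120],0,0.4]]'
python3 - <<'E'
from h import *
go(43.3,156.3,40.3,0)
E
```

```text
clock: 23.67
tool_pos: [0.5439, 0.1774, 0.0415]
orientation: [-3.129, -0.285, -0.005]
force: [-0.3, 1.2, 0.9]
width: 0.604
t 23.6667 ledge pos [ 16.  156.3] z 41.5 yawrel 0.0005 F [-0.3  1.2  0.9] w 0.6
shift [27.3 -0.   1.3] turn 0.0005
```

```bash
python3 -m jog '[[[5,0,1],0,0.4],[[10,0,1],0,0.4],[[15,0,1],0,0.4],[[18,0,1],0,0.4],[[20,0,1],0,0.4],[[22,0,1],0,0.4],[[24,0,1],0,0.4],[[26,0,1],0,0.4],[[27,0,1],0,0.4],[[27,0,1],0,0.4],[[27,0,1],0,0.4]]'
python3 -c "
from h import *
go(43.3,156.3,40.3,0)"
python3 -m jog '[[[-4,0,0],0,0.4],[[-10,0,0],0,0.4],[[-18,0,-5],0,0.4],[[-20,0,-40],0,0.4],[[-40,0,-80],0,0.4],[[-80,0,-100],0,0.4],[[-120,0,-120],0,0.4],[[-150,0,-120],0,0.4],[[-150,0,-120],0,0.4],[[-150,0,-120],0,0.4],[[-150,0,-120],0,0.4]]'
cat >> m.py <<'E'
cv2.imwrite("pics/fin.png",np.hstack([cv2.resize(z["pixels"][120:340,130:490,::-1] if i==0 else z["pixels"][140:400,120:460,::-1],(400,300)) for i,z in enumerate((f,g))]))
tin()
for n,zz in [("cup",.13),("spool",.11),("stamp",.06)]:
    for d in find_in(n,f)[:1]: print(n,np.round(d["bbox"]).tolist())
d=brown_box(f,(357,179,424,265),.065); print("plain",rect(w(f,d,.065))[:3])
E
python3 m.py
```

```text
clock: 24.58
tool_pos: [0.5703, 0.1823, 0.0405]
orientation: [-3.129, -0.285, -0.005]
force: [-1.9, -0.5, 0.3]
width: 0.599
t 24.5833 ledge pos [ 42.9 156.3] z 40.5 yawrel 0.0005 F [-1.9 -0.5  0.3] w 0.6
shift [0.4 0.  0.2] turn 0.0005
clock: 25.5
tool_pos: [0.4228, 0.1552, 0.1607]
orientation: [-3.128, -0.285, -0.008]
force: [0.6, 0.8, 0.2]
width: 0.605
board ledge frame [129.3 152.4] [115.1 159.5] ang 89.99
[[49.599998474121094, 94.80000305175781], [209.10000610351562, 94.80000305175781], [209.10000610351562, 209.89999389648438], [49.599998474121094, 209.89999389648438]]
hand [[204.7, 209.5], [205.1, 102.7], [46.5, 102.2], [46.3, 210.3]]
edge x at y155 159.3 slope rad 0.0005 74
side hand [[203.2, 213.5], [206.1, 104.5], [48.8, 105.7], [47.3, 213.3]]
top tin 0.69 [272.0, 158.0, 301.0, 190.0] ledge [106.2  30.3]
cup [300.0, 252.0, 337.0, 293.0]
spool [190.0, 133.0, 259.0, 218.0]
stamp [449.0, 245.0, 482.0, 269.0]
plain (array([ 566.55780029, -134.95033264]), (158.97259521484375, 108.87147521972656), 9.449808120727539)
```

View pics/fin.png

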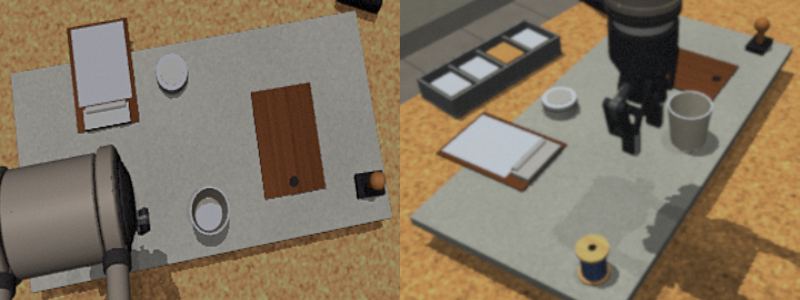

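The front edge is at x = 209.1 mm and the ledge edge at 159.3 mm, so the overhang is about 49.8 mm and square. The tin stands clear, nothing else has moved, and the arm touches nothing. Handing in.

```bash
python3 -c "
from cell import ticket
print(ticket.hand_in())"
```

```text
the job is handed in; nothing more can be done
None
```

The clipboard now sticks out about 50 mm over the customer's edge, and I have handed the job in. I pushed the tin about 120 mm sideways with shut fingers. Then I pushed the clipboard out by its clip with two fingers, squaring it on the way, and gave it a last nudge of about 4 mm.

**Last checks, top camera:**
- **Clipboard:** overhang about 49.8 mm, square to within about 0.3°. The board measured 159.5 × 115 mm; the extra width is shadow.
- **Tin:** standing on the ledge, more than 30 mm from the clipboard.
- **Plain board, cup and stamp:** unmoved.
- **Time:** about 26 s at hand-in, with the arm clear.

**What failed or disagreed:**
- The reported TCP height was about 19 mm below where the fingertips really were. My first two pushes at the tin went over its top, with no measurable force and without moving it. I set the height from the images and force readings after that.
- In the last check the network returned the clipboard's box for the spool. The picture shows the spool standing in its place.
- The side-view corners I read by hand before the last nudge suggested about 1° of skew. The top view and the flush contact did not, so I went with those.

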